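# Close the split spindle housing and hold it shut

### The arm

A 6-joint arm with a two-finger parallel gripper is mounted at the origin on a cart in front of the work surface, level with it; the furniture and walls round the work are solid. World frame = base frame: x ahead of the robot, y to its left, z up, the work surface at z = 0. Lengths are in mm, angles in rad, forces in N, time in s.
With the tool pointing down it reaches from about 350 to 850 mm from the base axis. Payload 8.1 kg.
Tool frame: the origin (TCP) lies at the very end of the fingers, on their centre line; the grasp point (between the pads) lies 19 mm behind it; y points along the fingers, x is the direction in which the jaws open and shut, and the axes are right-handed (so a half turn about y gives the same grasp; the last joint's range is limited). The gripper opens to 93 mm and grips with 3 to 60 N. Pads are 15 mm wide; open, the fingers measure 128 mm over their backs; the gripper's body (75 mm by 188 mm) begins 65 mm behind the grasp point.
Start: joints at [1.249, 0.13, 1.488, -0, 1.523, -0.085], TCP at [140.733, 583.266, 218.635] pointing down, gripper open.
Joint ranges: [-2.96, 2.96], [-0.89, 2.26], [0.02, 2.5], [-1.34, 4.48], [0, 2.73], [-2.66, 2.66]. Speed limits (rad/s): [2.39, 2.39, 2.79, 3.14, 3.14, 3.14].

### API

Orientations are given as a unit quaternion [w, x, y, z].
In Python, from bench import arm, fingers, ik, vision gives the robot as it stands. Calls block until the motion is done:
- arm.movep(position, orientation): joint-space move of the TCP to a pose.
- arm.movel(position, frame=None, speed=150): straight line of the TCP; frame=None keeps the orientation; speed is the mean speed in mm/s.
- arm.set_joints(angles): joint-space move.
- fingers.let_go() and fingers.grab(effort=None): open the fingers fully, or close them until they stop; effort is the grip in N (None keeps the last).
- arm.sleep(seconds).
- ik(position, orientation): joint angles nearest the present ones, or None.
- vision.camera(name): name is "scene" or "top" or "wrist"; returns a dict with "img" (400x640x3 uint8, red, green, blue), "depth" (400x640 float32, mm along the optical axis (not along the pixel's ray), 0 where there is no reading), "fovy" (degrees; the focal length in pixels is half the picture's height over the tangent of half this angle, whatever the lens; pixels are square), "cx", "cy" (the principal point, pixels), "dist_coeffs" ([k1, k2, p1, p2, k3] as OpenCV has them; the pictures are not rectified), "R" (3x3) and "t" (3): a world point X has camera coordinates R X + t; the wrist camera has in their place "tool_from_camera" (4x4, takes a point from camera to tool coordinates, whose origin is the TCP and whose axes are the tool frame's). Camera axes: x right, y down, z forward; pixel columns grow to the right and rows downward; lengths in mm; the calibration is good to about 2 mm. A picture is of the moment at which its call begins: read the wrist's pose just before it.
A pose or a line that the arm cannot do raises arm.Unreachable and nothing moves.
- arm.close_job(): hands the job in, once; it reports no verdict.
Readings, each from a call of its own:
- arm.get_time_s(): time.
- arm.get_joint_positions(): joint angles.
- arm.get_joint_vel(): joint speeds.
- arm.get_effort(): joint torques, N m.
- arm.get_tool_pos(): TCP position.
- arm.get_ee_rot(): TCP orientation.
- arm.get_wrist_force(): force on the tool from outside, world axes, zero at the start.
- arm.get_ft_torque(): the same for the moment, N m.
- arm.get_gripper_width(): finger opening in mm.
Only numpy, scipy, OpenCV 4.12 (cv2) and the standard library are available. Lean on these libraries where they do the work, as an engineer would, in place of code of your own. Each camera call takes 0.05 s, during which the arm holds its last target. There are 200 camera calls.

### The job

Lay the steel spindle in the two half-bearings of the lower housing, its square hub between them, and let go of it. Then set the loose cap over it on the two dowels, press it fully home against the spring pins until the joint faces meet, and finish while still holding it pressed shut with the gripper, so that the screws could be put in: do not let go at the end. Leave the other things on the bench where they are.

Things in the scene. Friction and masses are not known exactly. Their poses are not given: they have to be found in the camera images.
- housing_bore (a point): Lower half of the split housing, screwed to the bench: grey base plate 130 x 94 x 12 mm with two grey alloy saddle blocks, together 100 mm wide (x), 90 mm long (y). This point: middle of the housing, on the bore axis, at the flat joint face 45 mm above the bench; y along the bore, z up. Between the saddles it is open across its whole width, 50 mm along y, down to the base plate: room for fingers.
- saddle (a point): Bottom of the half-round bore (radius 11 mm, open upward) in one of the two alike saddles, each 20 mm long along y, centred 35 mm either side of the housing's middle.
- dowel (a point): Tip of one of the two steel dowels, 10 mm in diameter with tapered tips, that stand 18 mm above the joint face at housing (x, y) = (33, 35) and (-33, -35) mm; this is the former.
- spring_pin (a point): Top (unpressed) of one of the two brass spring pins, 8 mm in diameter, at housing (x, y) = (33, -35) and (-33, 35) mm; this is the former. Unpressed they stand 4 mm above the joint face; together they push up with 6 N at first touch and 12 N when level with the face. The cap alone is too light to press them down.
- spindle_mid (a point): Centre of the loose steel spindle, 0.3 kg, 120 mm long (y): square hub 22 x 22 mm, 40 mm long, and at each end a round journal 20 mm in diameter, 40 mm long. It lies left or right of the housing on a flat of the hub, centre 11 mm up; grip it across the hub's flats. Seated, its centre is 1 mm below the joint face and the hub has 5 mm of play along the bore either way.
- cap_rib (a point): Point in the grip rib of the loose grey alloy cap (upper half, 0.4 kg), on its centre line, 45 mm above its underside. The cap is 100 (x) x 90 (y) x 24 mm; the rib on top is 24 mm wide (x), 64 mm long (y) and ends 62 mm above the underside. It lies on the bench left or right of the housing, joint face down.
- cap_face (a point): Centre of the cap's underside, its joint face. Fully home, it meets the middle of the lower joint face; resting unpressed on the spring pins it is 4 mm above it. Two 12 mm through holes for the dowels at cap (x, y) = (33, 35) and (-33, -35) mm; dark plug screws at the other two corners. The cap fits either way round (half a turn alike).
- stone_mid (a point): Bystander: a brown dressing stone stick, 20 x 85 x 12 mm; its centre. To be left where it is.
- block_mid (a point): Bystander: a small steel gauge block, 9 x 30 x 20 mm; its centre. To be left where it is.
- wheel_mid (a point): Bystander: a white dish-shaped grinding wheel, 102 mm across, 24 mm high; its centre. To be left where it is.
- sleeve_mid (a point): Bystander: a blue plastic blade box, 200 x 44 x 32 mm (long along its x); its centre. To be left where it is.
Mind the look-alikes: they are no part of the job. Of the things that look like the part that bears spindle_mid, the larger one is meant.

How it is judged:
By the outcome, as a careful person would: the job done as asked, in the order asked, and still so for the second after the job is handed in, while the arm keeps its last pose, push and grip.
It also fails if it takes over 54 s, if anything falls off the work surface, if the arm or the gripper's body presses on something with over 40 N, if the wrist force passes 120 N, or if a joint passes its speed limit or range.

## Working session

There is one attempt and no reset: what is moved stays moved. The work goes in short steps, each a Python script; the robot and the scene stay as the last script left them, time stands still between calls to the robot, and variables do not carry over. Pictures are saved under pics/ and viewed, about 8 in all and at most 12, crops included, and the job is handed in when it is done.

```bash
ls; mkdir -p pics; cat > h.py <<'E'
import numpy as np, cv2
from bench import arm, fingers, ik, vision
from scipy.spatial.transform import Rotation as Ro
def K(c):
    f=200/np.tan(np.radians(c["fovy"])/2); return np.array([[f,0,c["cx"]],[0,f,c["cy"]],[0,0,1.]])
def pose():
    q=np.array(arm.get_ee_rot()); return np.array(arm.get_tool_pos()), Ro.from_quat(q[[1,2,3,0]]).as_matrix()
def shot(name):
    if name=="wrist": p,R=pose()
    c=vision.camera(name)
    if name=="wrist":
        T=np.array(c["tool_from_camera"]); c["Rwc"]=R@T[:3,:3]; c["o"]=R@T[:3,3]+p
    else:
        Rc=np.array(c["R"]); c["Rwc"]=Rc.T; c["o"]=-Rc.T@np.array(c["t"])
    return c
def rays(c,uv):
    n=cv2.undistortPoints(np.array(uv,float).reshape(-1,1,2),K(c),np.array(c["dist_coeffs"],float)).reshape(-1,2)
    return np.c_[n,np.ones(len(n))]@c["Rwc"].T
def toplane(c,uv,z):
    d=rays(c,uv); return c["o"]+d*((z-c["o"][2])/d[:,2])[:,None]
def cloud(c):
    v,u=np.mgrid[:400,:640]; uv=np.c_[u.ravel(),v.ravel()]
    d=rays(c,uv)*c["depth"].reshape(-1,1)
    P=(c["o"]+d).reshape(400,640,3); P[c["depth"]==0]=np.nan; return P
def proj(c,X):
    R=c["Rwc"].T; return cv2.projectPoints(np.array(X,float).reshape(-1,1,3),cv2.Rodrigues(R)[0],-R@c["o"],K(c),np.array(c["dist_coeffs"],float))[0].reshape(-1,2)
def save(n,img): cv2.imwrite("pics/"+n+".png",img[:,:,::-1])
E
python3 - <<'E'
from h import *
import pickle
for n in("scene","top"):
    c=shot(n); save(n,c["img"]); pickle.dump(c,open(n+".pkl","wb"))
    print(n,c["o"].round(),c["fovy"],c["cx"],c["cy"],c["dist_coeffs"])
print(arm.get_time_s(),arm.get_ee_rot(),arm.get_wrist_force(),arm.get_gripper_width())
E
```

```text
pics
scene [248. 636. 788.] 53.53277612553919 314.1489364560189 202.27191890606704 [-0.06098142  0.          0.          0.          0.        ]
top [ 398.  -14. 1055.] 51.477572043581546 320.88646243203226 196.9885174646488 [-0.06864706  0.          0.          0.          0.        ]
0.1 [-0.5552392   0.55589569  0.43693718 -0.43792158] [ 0.47610567 -0.39404746  0.12421486] 93.34989768093351
```

View pics/top.png

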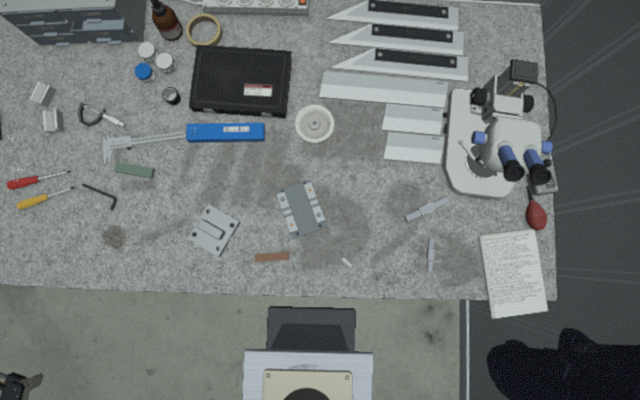

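View pics/scene.png

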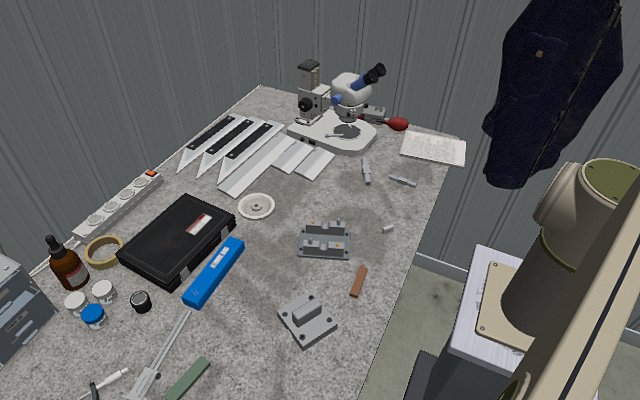

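Candidates in top view: for the spindle, (427,209), which looks longer, and (431,254), which looks smaller. The cap is at (214,231) with rib and two holes, the housing at (302,208), the stone at (272,257), the block at (347,262), the wheel at (314,123) and the blue box at (226,132). I'll measure them and check the two spindles in a close crop.

```bash
python3 - <<'E'
from h import *
import pickle
c=pickle.load(open("top.pkl","rb")); s=pickle.load(open("scene.pkl","rb"))
print(proj(c,[[0,0,0],[140,583,218]]),proj(s,[[0,0,0]]))
P=cloud(c); 
bench=P[160:290,380:480]; print("bench z",np.nanmedian(bench[...,2]),np.nanmedian(P[270:290,100:250,2]))
for nm,(u0,u1,v0,v1),h in [("spA",(395,455,190,228),5),("spB",(415,447,230,280),5),("cap",(180,248,198,262),8),("caprib",(180,248,198,262),45),("housing",(270,335,172,242),30),("stone",(250,295,245,268),5),("block",(335,360,252,272),6),("wheel",(290,340,100,147),10),("box",(180,270,115,147),15)]:
    Q=P[v0:v1,u0:u1].reshape(-1,3); Q=Q[np.nan_to_num(Q[:,2],nan=-99)>h]
    if len(Q)<5: print(nm,len(Q)); continue
    r=cv2.minAreaRect(Q[:,:2].astype(np.float32)); print(nm,len(Q),np.round(r[0],1),np.round(r[1],1),round(r[2],1),"z",np.percentile(Q[:,2],[5,50,95]).round(1))
a=cv2.resize(c["img"][185:285,390:470],None,fx=5,fy=5,interpolation=2)
b=cv2.resize(c["img"][170:270,180:340],None,fx=2.5,fy=2.5,interpolation=2)
im=np.zeros((500,800,3),np.uint8); im[:,:400]=a; im[:250,400:]=b
b=cv2.resize(s["img"][150:200,350:430],None,fx=5,fy=5,interpolation=2); im[250:,400:]=b
save("crop1",im)
E
```

```text
[[305.76639515 415.41942598]
 [ 16.53322448 370.67440576]] [[529.87498705 312.60075471]]
bench z -0.7772640928238843 -1.6893581115366487
spA 404 [ 517.6 -304.8] [ 32.9 146.4] 28.5 z [11.6 19.4 23.6]
spB 214 [ 400.3 -302.6] [16.8 85.7] 84.9 z [ 7.4 12.9 16.4]
cap 1498 [447.7 244. ] [ 92.7 101.3] 62.2 z [19.2 23.7 61.9]
caprib 281 [447.3 243.2] [64.4 24.5] 62.0 z [55.7 60.6 63.6]
housing 672 [508.6  28.1] [100.2  90.2] 21.5 z [33.1 43.9 49.4]
stone 270 [385.4  96.2] [20. 83.] 5.1 z [ 6.9 10.6 13.8]
block 46 [376.8 -89.2] [29.5  8.7] 48.0 z [15.  19.1 21.7]
wheel 1140 [726.6   0.9] [100.6 100.8] 2.2 z [11.1 18.2 24.6]
box 1409 [708.5 221.2] [ 66.9 214.4] 3.2 z [21.7 29.8 33. ]
```

View pics/crop1.png

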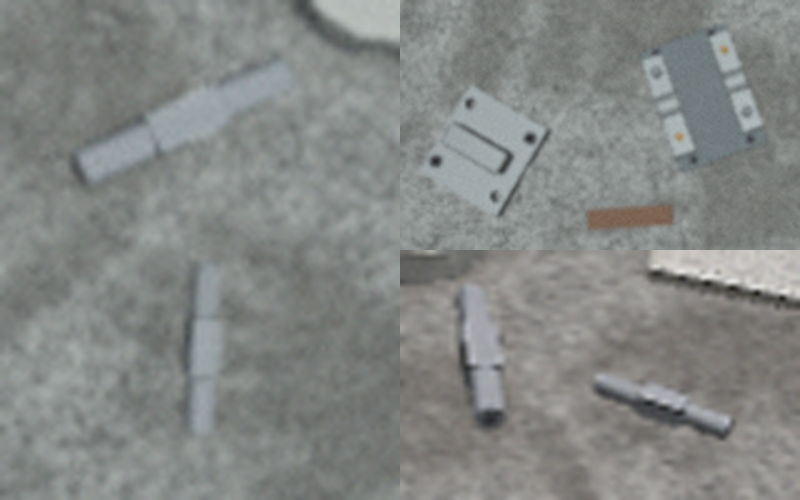

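Crop check: (427,209) is clearly the longer and thicker spindle, at about (518,-305). The one at (431,254) is the 86 mm decoy. The cap's open holes fall where its y axis at 62° predicts, and the brass pins show the housing's y axis at about 111.5°. Next I'll do close looks from the wrist with grasp-aligned yaw at each station.

```bash
cat >> h.py <<'E'
def ori(deg):
    t=np.radians(deg); x=np.array([np.cos(t),np.sin(t),0]); y=np.array([0,0,-1.]); R=np.c_[x,y,np.cross(x,y)]
    q=Ro.from_matrix(R).as_quat(); return [float(v) for v in q[[3,0,1,2]]]
def best(p,deg):
    j0=np.array(arm.get_joint_positions()); o=[]
    for k in (deg,deg+180):
        j=ik(list(map(float,p)),ori(k))
        if j is not None: o.append((abs(j[5]) ,k,j))
    return min(o,key=lambda a:a[0])
E
python3 - <<'E'
from h import *
import pickle
for nm,p,d in [("cap",(447.5,243.7,230),-28),("hou",(508.6,28.1,230),21.5),("spi",(517.6,-304.8,185),26.6)]:
    _,k,j=best(p,d); print(nm,k,np.round(j,2))
    arm.movep(p,ori(k)); arm.sleep(0.2)
    c=shot("wrist"); pickle.dump(c,open("w_%s.pkl"%nm,"wb")); save("w_"+nm,c["img"])
    print(arm.get_time_s(),np.round(arm.get_tool_pos(),1),c["o"].round(1),(np.array(c["tool_from_camera"])).round(2).tolist() if nm=="cap" else "")
im=np.hstack([cv2.resize(cv2.imread("pics/w_%s.png"%n),(400,250)) for n in("cap","hou")]); b=cv2.imread("pics/w_spi.png")[:, :]
o=np.zeros((600,800,3),np.uint8); o[:250]=im; o[250:,:560]=cv2.resize(b,(560,350)); cv2.imwrite("pics/w3.png",o)
E
```

```text
cap -28 [ 0.4  -0.12  1.72 -0.    1.54  0.89]
2.025 [447.2 244.3 229.9] [479.  302.4 394.6] [[1.0, 0.0, -0.0, 0.97], [0.0, -0.24, 0.97, -164.66], [0.0, -0.97, -0.24, 66.09], [0.0, 0.0, 0.0, 1.0]]
hou 21.5 [-0.05 -0.12  1.72 -0.    1.54 -0.42]
3.4667 [508.5  28.7 230. ] [484.2  89.9 394.7] 
spi 26.6 [-0.62  0.15  1.53 -0.    1.46 -1.08]
4.9833 [ 518.2 -303.8  185.4] [ 488.2 -245.   350.1]
```

View pics/w3.png

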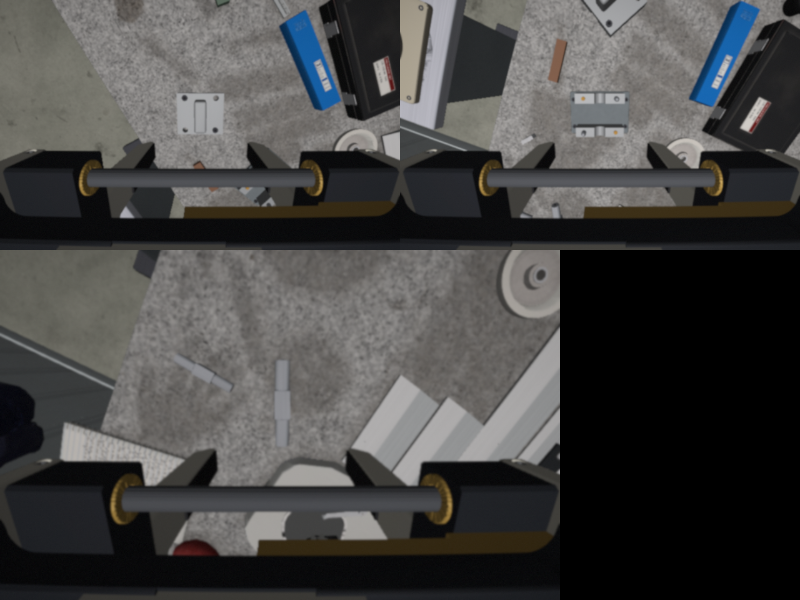

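The wrist views show the cap at about (320,182) and the housing at about (320,182), both aligned in the full-size frame, and the spindle at about (323,172). I'll refine all three numerically.

```bash
python3 - <<'E'
from h import *
import pickle
L=lambda n:pickle.load(open("w_%s.pkl"%n,"rb"))
def rect(P,m,lab):
    Q=P[m]; r=cv2.minAreaRect(Q[:,:2].astype(np.float32)); print(lab,len(Q),np.round(r[0],1),np.round(r[1],1),round(r[2],1),"mean",Q.mean(0).round(1))
def near(P,x,y,r): return np.hypot(P[...,0]-x,P[...,1]-y)<r
c=L("spi");P=cloud(c);n=near(P,517.6,-304.8,75);z=P[...,2]
print("bench",np.nanmedian(z[near(P,517.6,-304.8,120)]))
rect(P,n&(z>6)&(z<26),"spi all"); 
Q=P[n&(z>8)&(z<26)][:,:2]; w,V=np.linalg.eigh(np.cov(Q.T)); a=V[:,1]; print("axis",np.degrees(np.arctan2(a[1],a[0]))%180)
rect(P,n&(z>20.7)&(z<26),"hub top")
c=L("cap");P=cloud(c);z=P[...,2];n=near(P,447.5,243.7,75)
rect(P,n&(z>15),"cap"); rect(P,n&(z>56),"rib"); print("z",np.median(z[n&(z>56)]),np.median(z[n&(z>15)&(z<40)]))
c2=L("hou");P2=cloud(c2);z2=P2[...,2];n2=near(P2,508.6,28.1,72)
rect(P2,n2&(z2>38),"housing top"); print("z",np.median(z2[n2&(z2>38)]),np.median(z2[n2&(z2>8)&(z2<20)]))
m=n2&(z2>54); k,l,s,ce=cv2.connectedComponentsWithStats(m.astype(np.uint8))
for i in range(1,k): print("dowel",s[i,4],ce[i].round(1),P2[l==i].mean(0).round(1))
hsv=cv2.cvtColor(c2["img"],cv2.COLOR_RGB2HSV); m=n2&(z2>38)&(hsv[...,1]>90)
k,l,s,ce=cv2.connectedComponentsWithStats(m.astype(np.uint8))
for i in range(1,k): print("brass",s[i,4],ce[i].round(1),toplane(c2,[ce[i]],49).round(1))
a=cv2.resize(c["img"][135:235,265:375],None,fx=3.6,fy=3.6,interpolation=2)
b=cv2.resize(c2["img"][130:230,265:375],None,fx=3.6,fy=3.6,interpolation=2)
save("crop2",np.hstack([a,b]))
E
```

```text
bench 286.0675808547877
spi all 1714 [ 521.6 -303.9] [ 31.1 147.2] 32.7 mean [ 515.2 -293.3   18.4]
axis 118.76270701448469
hub top 315 [ 524.9 -309.9] [ 23.2 132.2] 32.2 mean [ 515.1 -293.9   21.3]
cap 74047 [446.3 243.1] [ 89.3 145.5] 62.2 mean [457.5 262.6 314.4]
rib 70232 [447.7 245.8] [ 67.9 145.5] 62.2 mean [458.1 263.5 330.2]
z 336.6740201146938 22.74658140346014
housing top 68733 [508.4  26.5] [139.4  89.9] 21.6 mean [500.7  48.4 325.5]
z 336.7310399254476 10.724306457215391
dowel 51 [346.7 158.5] [524.   71.4  59.4]
dowel 48 [293.3 214.1] [488.9 -17.   58.9]
dowel 66000 [323.3 319.8] [500.5  49.  333.8]
dowel 1 [ 63. 264.] [437.5  38.1 334.1]
dowel 1 [ 48. 279.] [437.4  35.9 337.6]
dowel 1 [596. 280.] [555.6  82.5 337.7]
dowel 1 [597. 282.] [556.1  82.2 337.8]
dowel 5 [596.6 289.2] [557.7  80.5 337.3]
dowel 1 [600. 293.] [557.9  80.1 338.3]
dowel 1 [598. 294.] [558.   79.7 338. ]
dowel 1 [599. 297.] [559.4  79.  337.5]
dowel 1 [ 41. 302.] [436.8  29.3 337.9]
dowel 1 [600. 302.] [559.5  78.1 338.2]
dowel 1 [ 42. 304.] [436.7  28.3 337.5]
dowel 1 [ 44. 304.] [437.1  28.4 337.4
[... 28230 characters left out ...]
[ 298.1 -387.3   49. ]]
brass 1 [176. 380.] [[ 412.5 -338.5   49. ]]
brass 2 [201.5 380. ] [[ 449.3 -323.2   49. ]]
brass 1 [300. 381.] [[ 590.8 -267.6   49. ]]
brass 1 [371. 380.] [[ 691.4 -225.8   49. ]]
brass 1 [373. 380.] [[ 694.3 -224.7   49. ]]
brass 1 [396. 380.] [[ 727.3 -211.9   49. ]]
brass 1 [404. 380.] [[ 738.8 -207.5   49. ]]
brass 1 [499. 380.] [[ 877.9 -155.1   49. ]]
brass 1 [125. 382.] [[ 338.8 -374.    49. ]]
brass 1 [145. 382.] [[ 368.2 -361.5   49. ]]
brass 1 [213. 383.] [[ 467.4 -321.9   49. ]]
brass 1 [269. 382.] [[ 547.2 -287.2   49. ]]
brass 1 [284. 383.] [[ 569.2 -280.4   49. ]]
brass 1 [348. 382.] [[ 660.  -242.2   49. ]]
brass 1 [267. 384.] [[ 545.5 -292.    49. ]]
```

View pics/crop2.png

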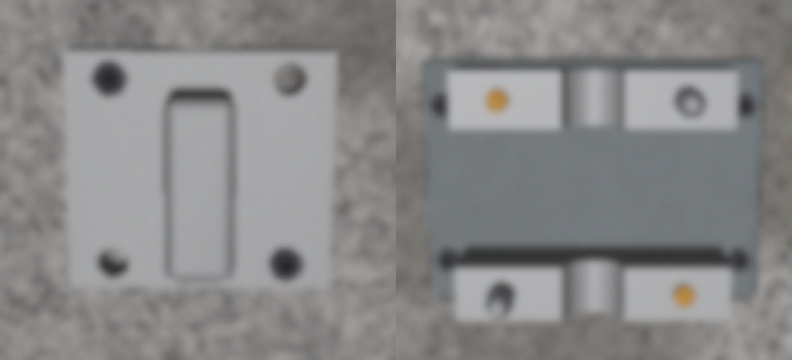

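The brass pins give the housing centre at about (506.0,27.4) with yaw 21.46°, and the pin spacing of 95.3 fits the expected 96.2. The crop confirms open holes at upper right and lower left of the cap, and dowels at the matching corners of the housing. I'll redo the rest with bounded z, then grasp.

```bash
python3 - <<'E'
from h import *
import pickle
L=lambda n:pickle.load(open("w_%s.pkl"%n,"rb"))
def rect(P,m,lab):
    l,s=cv2.connectedComponentsWithStats(m.astype(np.uint8))[1:3]; m=l==1+np.argmax(s[1:,4])
    Q=P[m]; r=cv2.minAreaRect(Q[:,:2].astype(np.float32)); print(lab,len(Q),np.round(r[0],1),np.round(r[1],1),round(r[2],1),"mean",Q.mean(0).round(1),"z",np.median(Q[:,2]).round(1)); return m
def near(P,x,y,r): return np.hypot(P[...,0]-x,P[...,1]-y)<r
c=L("spi");P=cloud(c);n=near(P,515,-300,85);z=P[...,2]; n[230:]=False
m=rect(P,n&(z>5)&(z<26),"spi all"); Q=P[m][:,:2]; w,V=np.linalg.eigh(np.cov(Q.T)); a=V[:,1]; print("axis",np.degrees(np.arctan2(a[1],a[0]))%180)
t=Q@a; o=Q@V[:,0]; print("ends",t.min(),t.max()); print("width profile",[(int(b-t.min()),round(np.ptp(o[abs(t-b)<1]),1),round(o[abs(t-b)<1].mean(),1)) for b in np.arange(t.min()+5,t.max(),10)])
c=L("cap");P=cloud(c);z=P[...,2];n=near(P,447.5,243.7,75); n[240:]=False
rect(P,n&(z>15)&(z<70),"cap"); rect(P,n&(z>55)&(z<70),"rib"); mc=rect(P,n&(z>15)&(z<32),"plate")
c2=L("hou");P2=cloud(c2);z2=P2[...,2];n2=near(P2,507,27.5,72); n2[240:]=False
rect(P2,n2&(z2>36)&(z2<70),"one saddle"); m=n2&(z2>36)&(z2<55); Q=P2[m]; print("both",np.round(cv2.minAreaRect(Q[:,:2].astype(np.float32))[0],1),cv2.minAreaRect(Q[:,:2].astype(np.float32))[1:],np.median(Q[:,2]))
# dark discs on the cap plate (holes/plugs), plane z=24
g=cv2.cvtColor(c["img"],cv2.COLOR_RGB2GRAY); hull=cv2.convexHull(np.argwhere(mc)[:,::-1].astype(np.int32)); mk=np.zeros(g.shape,np.uint8); cv2.fillConvexPoly(mk,hull,255); mk=cv2.erode(mk,np.ones((5,5)))
k,l,s,ce=cv2.connectedComponentsWithStats(((g<130)&(mk>0)).astype(np.uint8))
for i in range(1,k):
    if s[i,4]>15: print("dark",s[i],ce[i].round(1),toplane(c,[ce[i]],24).round(1))
E
```

```text
spi all 1644 [ 514.1 -292.7] [ 20.5 119.1] 26.8 mean [ 513.  -290.5   18.6] z 19.1
axis 116.75438920821831
ends -552.300590569657 -433.1965876670777
width profile [(5, np.float64(19.0), np.float64(-327.0)), (15, np.float64(18.9), np.float64(-327.1)), (25, np.float64(18.7), np.float64(-327.7)), (35, np.float64(18.7), np.float64(-328.0)), (45, np.float64(20.4), np.float64(-327.8)), (55, np.float64(20.3), np.float64(-327.3)), (65, np.float64(20.2), np.float64(-327.0)), (75, np.float64(20.0), np.float64(-327.2)), (85, np.float64(17.8), np.float64(-327.2)), (95, np.float64(17.7), np.float64(-327.3)), (105, np.float64(17.6), np.float64(-327.2)), (115, np.float64(18.8), np.float64(-327.8))]
cap 4786 [445.9 243.2] [ 89.3 100.1] 62.1 mean [447.3 245.7  30.6] z 23.0
rib 973 [446.5 243.4] [62.2 23.1] 61.7 mean [446.6 244.3  60.3] z 60.5
plate 3778 [445.9 243.2] [ 89.3 100.1] 62.1 mean [447.4 245.9  22.8] z 22.7
one saddle 547 [467.2  48.6] [43.6 19.6] 20.3 mean [467.   48.6  43.4] z 43.6
both [506.7  26.3] ((100.13961029052734, 90.59258270263672), 21.62407112121582) 43.55557211250624
dark [290 152  10  10  76] [294.8 156.5] [[432.8 289.7  24. ]]
dark [342 153   8   9  52] [345.5 156.8] [[491.4 258.2  24. ]]
dark [311 159  19   8  92] [319.9 161.4] [[458.9 268.6  24. ]]
dark [311 168   1  21  21] [311. 178.] [[438.  254.6  24. ]]
dark [329 172   1  18  18] [329.  180.5] [[457.8 240.4  24. ]]
dark [292 205   9   7  47] [295.6 208.2] [[399.4 227.6  24. ]]
dark [340 204   9   9  69] [344. 208.] [[458.4 196.8  24. ]]
```

```bash
python3 - <<'E'
from h import *
import pickle
S=(514.1,-292.7); k=26.75
def st(l): print(l,round(arm.get_time_s(),2),np.round(arm.get_tool_pos(),2),"F",np.round(arm.get_wrist_force(),1),"w",round(arm.get_gripper_width(),2))
arm.movep([*S,60],ori(k)); st("above")
arm.movel([*S,3],speed=80); arm.sleep(.2); st("down")
fingers.grab(40); st("grip")
arm.movel([*S,130],speed=150); st("up")
_,kk,j=best((506.3,27.1,130),21.5); print(kk,j)
arm.movep([506.3,27.1,130],ori(21.5)); arm.sleep(.3); st("over")
c=shot("wrist"); pickle.dump(c,open("w_held.pkl","wb")); save("w_held",c["img"])
P=cloud(c); o,R=pose(); Q=(P-o)@R   # tool coordinates
b=(abs(Q[...,0])<20)&(Q[...,1]>-25)&(Q[...,1]<15)&(Q[...,2]>12)&(Q[...,2]<75)
q=Q[b]; print(len(q)); 
for a in range(15,75,8):
    g=q[abs(q[:,2]-a)<4]
    if len(g): print(a,len(g),"x",np.percentile(g[:,0],[2,50,98]).round(1),"y(top)",np.percentile(g[:,1],[3,50]).round(1))
print("zmax",np.percentile(q[:,2],99))
E
```

```text
above 5.55 [ 514.52 -292.76   60.86] F [ 0.3 -0.6  0.3] w 92.82
down 6.61 [ 514.54 -292.99    3.67] F [0.2 0.4 0.3] w 92.62
grip 7.71 [ 514.09 -292.7     2.99] F [-0.  -0.4  0.5] w 21.42
up 8.71 [ 513.35 -292.19  128.58] F [-0.6 -1.  -4.3] w 21.67
21.5 [-4.76791281e-02 -6.18554678e-02  1.84914768e+00 -4.44089210e-16
  1.35430044e+00 -4.22924917e-01]
over 10.22 [506.46  26.34 129.95] F [ 0.2 -0.3 -2.4] w 21.79
3208
15 489 x [-10.9  -0.4  10.7] y(top) [-18.6 -17.5]
23 552 x [-9.9  0.2  9.7] y(top) [-17.9 -15.3]
31 478 x [-9.5 -0.4  9.3] y(top) [-17.  -15.2]
39 507 x [-9.4  0.1  9.7] y(top) [-17.2 -15. ]
47 531 x [-9.9  0.1  9.6] y(top) [-17.1 -15.1]
55 558 x [-9.8 -0.2  9.4] y(top) [-17.1 -15.3]
63 93 x [-9.1 -0.4  8.7] y(top) [-16.  -13.2]
zmax 59.93556665610161
```

View pics/w_held.png

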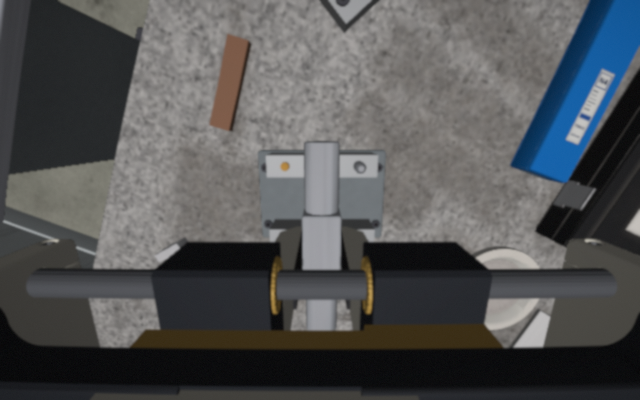

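The held spindle is centred in the jaws: x ≈ 0, near end at tool z = 60. The saddle with its brass pin at (285,167) and dowel at (361,167) sits symmetrically about the journal at u = 321. I'll lower it.

```bash
python3 - <<'E'
from h import *
import pickle
H=(506.3,27.1)
def st(l): print(l,round(arm.get_time_s(),2),np.round(arm.get_tool_pos(),2),"F",np.round(arm.get_wrist_force(),1),"w",round(arm.get_gripper_width(),2))
arm.movel([*H,48],speed=120); st("near")
arm.movel([*H,39],speed=30); st("39")
arm.movel([*H,36.5],speed=20); arm.sleep(.2); st("36.5")
if np.linalg.norm(arm.get_wrist_force())<15:
    fingers.let_go(); st("open")
    arm.movel([*H,150],speed=180); 
    arm.sleep(.15); c=shot("wrist"); pickle.dump(c,open("w_seat.pkl","wb")); save("w_seat",c["img"])
    P=cloud(c); o,R=pose(); X=(P-[*H,0])@np.c_[[np.cos(np.radians(21.5)),np.sin(np.radians(21.5)),0],[-np.sin(np.radians(21.5)),np.cos(np.radians(21.5)),0],[0,0,1]]
    b=(abs(X[...,0])<9)&(abs(X[...,1])<70)&(X[...,2]>30)&(X[...,2]<75); q=X[b]
    for a in range(-60,70,10):
        g=q[abs(q[:,1]-a)<4]
        if len(g)>5: print(a,len(g),"x",np.percentile(g[:,0],[2,98]).round(1),"top z",np.percentile(g[:,2],[50,95]).round(1))
    print("y range",q[:,1].min(),q[:,1].max()); st("up")
E
```

```text
near 11.11 [506.91  27.09  48.72] F [ 1.   0.9 -2.2] w 21.72
39 11.56 [506.09  27.11  38.82] F [ 0.1  0.4 -2.6] w 21.94
36.5 12.03 [506.36  27.13  36.57] F [-0.2 -0.6 -2.8] w 21.46
open 13.24 [506.33  27.1   36.52] F [ 0.3 -0.1 -0.3] w 93.02
-60 51 x [-7.9  8.5] top z [51.1 53. ]
-50 131 x [-8.9  8.4] top z [51.2 52.8]
-40 131 x [-8.9  8.4] top z [51.1 53. ]
-30 139 x [-8.9  8.2] top z [51.2 53.1]
-20 127 x [-8.7  8.5] top z [52.6 54.3]
-10 151 x [-8.5  8.8] top z [53.6 54.6]
0 152 x [-8.5  8.7] top z [53.5 54.7]
10 158 x [-8.5  8.6] top z [53.5 54.6]
20 166 x [-8.5  8.7] top z [52.4 54.4]
30 161 x [-8.5  8.6] top z [51.3 52.9]
40 168 x [-8.5  8.5] top z [51.1 53. ]
50 171 x [-8.4  8.4] top z [51.2 53. ]
60 95 x [-8.4  8.3] top z [50.9 52.5]
y range -60.0903028744395 60.08149991286633
up 14.22 [505.27  27.15 148.33] F [-0.3 -0.1  0. ] w 92.86
```

View pics/w_seat.png

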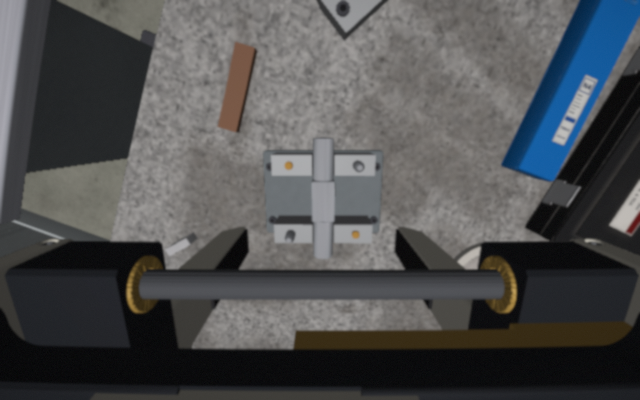

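The spindle is seated level: both journals have equal top heights, the hub is centred to under 1 mm, and both dowels and pins are clear at (359,166)/(291,235) and (289,165)/(356,235). Now the cap.

```bash
python3 - <<'E'
from h import *
import pickle
C=(445.7,243.2); H=(506.3,27.1)
def st(l): print(l,round(arm.get_time_s(),2),np.round(arm.get_tool_pos(),2),"F",np.round(arm.get_wrist_force(),1),"w",round(arm.get_gripper_width(),2))
arm.movep([*C,100],ori(-28)); st("above")
arm.movel([*C,27],speed=90); arm.sleep(.2); st("down")
fingers.grab(60); st("grip")
arm.movel([*C,150],speed=150); st("up")
arm.movep([*H,150],ori(21.5)); arm.sleep(.4); st("over")
pz=[arm.get_tool_pos() for _ in range(5)]; print(np.mean(pz,0).round(2))
c=shot("wrist"); pickle.dump(c,open("w_cap2.pkl","wb")); save("w_cap2",c["img"])
P=cloud(c); o,R=pose(); Q=(P-o)@R
m=(abs(Q[...,0])<60)&(Q[...,1]>-8)&(Q[...,1]<14)&(abs(Q[...,2])<60); q=Q[m]
r=cv2.minAreaRect(q[:,[0,2]].astype(np.float32)); print("plate tool x,z",np.round(r[0],1),np.round(r[1],1),r[2],"y",np.median(q[:,1]).round(1))
print("x",np.percentile(q[:,0],[1,99]).round(1),"z",np.percentile(q[:,2],[1,99]).round(1))
E
```

```text
above 15.42 [445.9  242.85  99.98] F [ 0.4 -0.1  0.7] w 93.08
down 16.57 [446.27 243.44  27.73] F [ 0.3  0.1 -0.3] w 92.83
grip 17.66 [445.6  243.26  27.  ] F [-0.3  0.8  0.5] w 23.83
up 18.62 [444.9  242.83 148.63] F [ 0.5 -0.  -3.7] w 24.15
over 20.22 [506.33  27.46 150.05] F [-0.3  0.8 -3.2] w 23.94
[506.33  27.46 150.05]
plate tool x,z [-0.1 20.6] [100.6  48.8] 0.08000986278057098 y 4.3
x [-49.4  49.3] z [-2.4 44.9]
```

View pics/w_cap2.png

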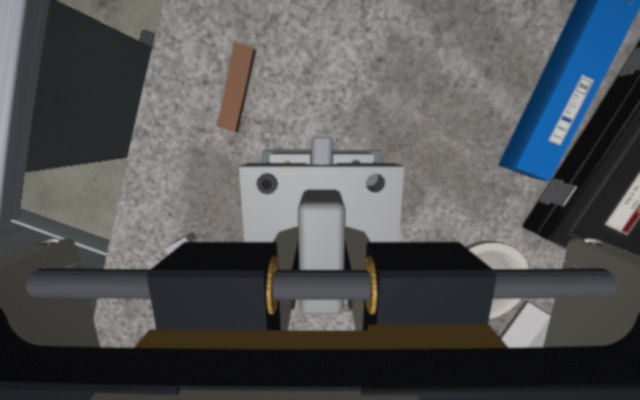

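The held cap is centred in the tool: x ±49.4, front edge z = 44.9, yaw 0.1°. Its open hole at (375,183) is at the same corner as the (33,35) dowel. I'll lower it in steps and watch the force.

```bash
python3 - <<'E'
from h import *
H=(506.3,27.1)
def st(l):
    f=np.mean([arm.get_wrist_force() for _ in range(3)],0); p=np.array(arm.get_tool_pos())
    print(l,round(arm.get_time_s(),2),np.round(p,2),"F",np.round(f,1),"T",np.round(arm.get_ft_torque(),2),"w",round(arm.get_gripper_width(),2)); return f
arm.movel([*H,95],speed=120); st("95")
for z in (90,87,84,81,78,76.5,75.5):
    arm.movel([*H,z],speed=25); arm.sleep(.15); f=st(z)
    if f[2]>12 or np.hypot(f[0],f[1])>15: print("STOP"); break
E
```

```text
95 20.88 [506.46  27.07  95.31] F [-0.7 -0.3 -3.1] T [-0.09  0.01  0.03] w 23.57
90 21.38 [506.45  27.1   90.24] F [ 0.1 -0.6 -3.6] T [-0.08  0.05  0.04] w 23.61
87 21.79 [506.3   27.11  86.99] F [-0.1  0.1 -3. ] T [-0.07  0.02 -0.04] w 23.68
84 22.21 [506.31  27.07  84.02] F [-0.   0.1 -3.2] T [-0.1   0.05 -0.02] w 23.95
81 22.62 [506.31  27.09  81.  ] F [ 0.  -0.3 -3.9] T [-0.06  0.06  0.02] w 23.56
78 23.04 [506.33  27.07  78.03] F [ 0.  -0.5 -2.1] T [-0.1   0.07 -0.02] w 23.25
76.5 23.44 [506.3  27.1  76.5] F [-0.   0.3 -2.3] T [-0.08 -0.   -0.05] w 23.01
75.5 23.84 [506.57  27.1   75.89] F [-1.3  1.1  2.4] T [-0.09  0.32  0.07] w 23.61
```

```bash
python3 - <<'E'
from h import *
H=(506.3,27.1)
def st(l):
    f=np.mean([arm.get_wrist_force() for _ in range(3)],0); p=np.array(arm.get_tool_pos())
    print(l,round(arm.get_time_s(),2),np.round(p,2),"F",np.round(f,1),"T",np.round(arm.get_ft_torque(),2),"w",round(arm.get_gripper_width(),2)); return f
for z in (74.5,73.5,72.7,72.2,71.8,71.4,71,70.6,70.2,69.8,69.4):
    arm.movel([*H,z],speed=15); arm.sleep(.2); f=st(z)
    if f[2]>25 or np.hypot(f[0],f[1])>15: print("STOP"); break
c=shot("wrist"); save("w_end",c["img"]); s=shot("scene"); save("s_end",s["img"])
P=cloud(c); o,R=pose(); Q=(P-o)@R
m=(abs(Q[...,0])<48)&(Q[...,1]>-10)&(Q[...,1]<14)&(Q[...,2]>20)&(Q[...,2]<43); print("cap top world z",np.median(P[m][:,2]), "L/R", np.median(P[m&(Q[...,0]<-25)][:,2]),np.median(P[m&(Q[...,0]>25)][:,2]))
a=cv2.resize(c["img"][120:260,220:420],(400,280),interpolation=2); b=cv2.resize(s["img"][190:290,270:380],(396,360),interpolation=2)
im=np.zeros((360,800,3),np.uint8); im[:280,:400]=a; im[:,404:]=b; save("end",im)
E
```

```text
74.5 24.29 [506.57  27.09  74.73] F [-1.3 -0.8  4.4] T [-0.03  0.3  -0.01] w 23.68
73.5 24.74 [506.56  27.09  73.72] F [-1.7 -0.7  4.7] T [-0.12  0.33  0.03] w 23.48
72.7 25.19 [506.59  27.07  73.05] F [-2.6 -0.1  6. ] T [-0.06  0.43 -0.  ] w 23.63
72.2 25.64 [506.59  27.07  72.63] F [-2.5 -0.8  6.8] T [-0.07  0.47 -0.01] w 23.44
71.8 26.09 [506.61  27.07  72.3 ] F [-2.7 -0.4  7.5] T [-0.04  0.54 -0.02] w 23.67
71.4 26.54 [506.63  27.1   72.07] F [-3.7 -0.2  8.6] T [-0.03  0.71  0.01] w 23.68
71 26.99 [506.63  27.09  71.96] F [-4.4  0.  11.7] T [-0.07  1.06  0.04] w 23.69
70.6 27.44 [506.62  27.08  71.95] F [-6.7 -0.3 15.3] T [-0.12  1.38 -0.02] w 23.63
70.2 27.89 [506.64  27.12  71.95] F [-9.4  0.9 20.3] T [-0.05  1.72  0.04] w 23.86
69.8 28.34 [506.62  27.08  71.91] F [-11.2   0.8  23.4] T [-0.16  2.07 -0.04] w 23.92
69.4 28.79 [506.69  27.07  71.95] F [-13.9  -0.2  26.4] T [-0.11  2.43 -0.04] w 23.38
STOP
cap top world z 67.71736049074386 L/R 67.95872666429668 67.52958110779713
```

View pics/end.png

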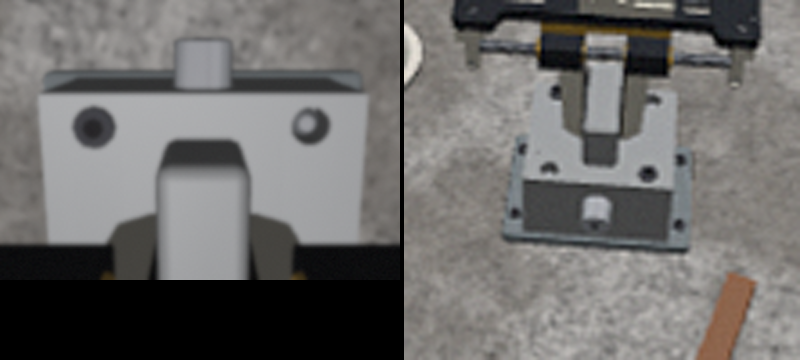

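The picture shows no gap at the joint face and the dowel visible in its hole at (310,125). The hard stop came at TCP z = 71.95, where 72.0 was predicted, with force rising and no further travel. I'm handing in.

```bash
python3 - <<'E'
from h import *
arm.sleep(.5); print(arm.get_time_s(),np.round(arm.get_tool_pos(),2),np.round(arm.get_wrist_force(),1),arm.get_gripper_width())
arm.close_job()
E
```

```text
29.3917 [506.66  27.06  71.94] [-13.8   0.2  26.7] 23.727009891718307
the job is handed in; nothing more can be done
```

The spindle is lying in both half-bearings and has been let go. The cap is on its dowels, pressed home and still held shut by the gripper. I handed the job in at 29.4 s of the 54 s allowed.

- **Spindle:** I used the larger of the two look-alikes. After release it lay level, and its ends were within about 0.1 mm of symmetric about the housing's middle.
- **Cap:** It slid over the dowels without any extra force and met the spring pins at the expected height. It stopped hard at TCP z = 71.95 mm, where I had predicted 72.0 for closed joint faces.
- **Hold:** The push at hand-in was about 27 N down with a 60 N grip, and I saw no slip. In the last pictures the joint looked closed and a dowel showed in its hole.
- **Disagreements:** The overhead camera differed from the wrist camera by about 2 mm in x, so I relied on the wrist camera. Depth readings came out about 1 mm low. The final press also put about 14 N sideways on the wrist, from the arm giving slightly, but the cap did not move.
- **Bystanders:** I never gripped any of them and kept well clear, but I did not measure their positions again at the end.

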